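# Zero the balance with its wide bench pedal

### The job

Zero the balance with the wide one of its two spring pedals on the bench: press it all the way down to its stop, keep it fully down for a good second, then let it spring back up. Do not press the narrow pedal, which prints the reading, and do not push the dropper bottle about.

Things in the scene. Friction and masses are not known exactly. Their poses are not given: they have to be found in the camera images.
- wide_pedal (a joint): The pedal to press: aluminium plate 115 mm long, 76 mm wide, ribbed black rubber tread, on a grey base 140 x 96 mm fixed to the bench, turned up to 20 degrees. Hinged at its far end; the free end, towards the robot, stands up. Hinge angle in rad: 0 at rest (slopes 16 degrees), grows as the free end goes down, 0.26 at the stop (almost level). A spring returns it.
- wide_pedal_pad (a point): Point on top of the wide pedal's tread, on its middle line, 85 mm from the hinge, 32 mm from the free edge; moves with the plate. About 61 mm above the bench at rest, 40 mm at the stop: it goes down 21 mm and about 5 mm towards the robot. Pressed straight down here, about 5 N start it and 10 N bring it to the stop.
- narrow_pedal (a joint): The narrow pedal, not to be pressed: the same height, length, travel, spring and materials as the wide one but only 36 mm wide, on a base plate 140 x 56 mm. 0 at rest, 0.26 at its stop.
- narrow_pedal_pad (a point): Point on the top of the narrow pedal's rubber tread, on its middle line, 85 mm from its hinge. The two pedals stand side by side, at least 130 mm between their middles, and either can be the left one.
- dropper_bottle: Bystander: a loose dropper bottle of pale glass with a paper label and a black cap, 38 mm across and 110 mm high, standing to the left of the pedals. Origin at the centre of its underside, z up.
Mind the look-alikes: they are no part of the job. Leave any brown, pink or turquoise look-alike of the part that bears narrow_pedal alone.

How it is judged:
On the way:
1. the wide pedal is fully down on its stop and is kept there (over 0.22 rad of its 0.26 rad for 0.7 s) (value of joint wide_pedal above 0.22 rad), for 0.7 s.
At the end, for the whole second after the job is handed in: After having been held down, the wide pedal is up again (under 0.05 rad), the narrow pedal is up (under 0.05 rad), and the dropper bottle stands upright within 30 mm of where it was (value of joint each of wide_pedal, narrow_pedal below 0.05 rad and distance of dropper_bottle from where it was at the start of the episode below 0.03 m and angle between dropper_bottle's own z axis and vertical below 0.2 rad); the robot touches nothing.
It fails at once if the narrow pedal is pressed (over 0.08 rad) (value of joint narrow_pedal above 0.08 rad).
It fails at once if the dropper bottle is pushed more than 30 mm or tipped (distance of dropper_bottle from where it was at the start of the episode above 0.03 m or angle between dropper_bottle's own z axis and vertical above 0.35 rad).
It also fails if it takes over 29 s, if anything falls off the work surface, if the arm or the gripper's body presses on something with over 40 N, if the wrist force passes 120 N, or if a joint passes its speed limit or range.

### The arm

A 7-joint arm with a two-finger parallel gripper is mounted at the origin on a cart in front of the work surface, level with it; the furniture and walls round the work are solid. World frame = base frame: x ahead of the robot, y to its left, z up, the work surface at z = 0. Lengths are in m, angles in rad, forces in N, time in s.
With the tool pointing down it reaches from about 0.4 to 0.85 m from the base axis. Payload 4.4 kg.
Tool frame: the origin (TCP) lies on the centre line of the jaws, within the pads' length; the fingertips stand arm.tcp_to_tips ahead of it and the grasp point (between the pads) lies 6 mm ahead of it (arm.tcp_to_tips is the distance from the TCP to the fingertips, in m); z points along the fingers, y is the line along which they close (so a half turn about z gives the same grasp; the last joint's range is limited). The gripper opens to 94 mm and grips with 3 to 60 N. Pads are 16 mm wide; open, the fingers measure 119 mm over their backs; the gripper's body (75 mm by 177 mm) begins 78 mm behind the grasp point.
Start: joints at [-1.227, 0.628, 0.038, 1.517, -0.027, 0.996, -0.02], TCP at [0.259, 0.596, 0.23] pointing down, gripper open.
Joint ranges: [-3.06, 3.06], [-0.37, 2.12], [-1.25, 1.32], [0.18, 2.47], [-1.1, 4.24], [0.23, 1.98], [-2.94, 2.94]. Speed limits (rad/s): [2.57, 2.57, 3.14, 3.14, 3.14, 3.14, 3.14].

### API

Orientations are given as [roll, pitch, yaw] about the fixed x, y, z axes, in that order (R = Rz(yaw) Ry(pitch) Rx(roll)).
In Python, from cell import arm, eyes gives the robot as it stands.
- The arm moves only by the tool jog_arm, never from a script. Its argument "commands" is a list of rows, each an object with "fingers": the opening in per cent of the stroke, from 0 (shut) to 100 (fully open); "dp": the shift along the world's x, y, z in m, a list of three; "yaw": the turn about the world's z in rad. In form: [{"fingers": fingers, "dp": [dx, dy, dz], "yaw": yaw}, ...]. A call has 1 to 12 rows; each row shifts and turns the commanded pose from where the row before left it; what a row does not reach is not made up. A row lasts 1/8 s, in which the tool goes at most 62.5 mm and 10.7 degrees, less where a joint would pass 70% of its speed; a pose out of reach is approached as far as the arm can. A call is refused whole if a number of a shift passes 0.0625 or a number of a turn 0.188, either way. A call with a gripper value outside its range is refused whole. The fingers move at their own pace and stop on an object; "squeeze" is the grip in N (left out, the last holds). Time passes only in rows, so rows that do not move let the fingers close. It gives the time, the measured TCP pose, the force, the opening and the grip force at its end, in the units of the state.
- arm.sense(): the state, without advancing time (a new reading comes with each control period).
- eyes.grab_frame(name): name is "scene" or "top"; returns (picture, depth): 384x512x3 uint8, red, green, blue; 384x512 float32, m along the optical axis (not along the pixel's ray), 0 where there is no reading.
- eyes.camera_model(name): a dict with "fx", "fy", "cx", "cy" (pixels), "xyz" and "orientation" of the camera in the world. Camera axes: x right, y up, looking along -z (the intrinsics and any distortion apply to the point x, -y, -z); pixel columns grow to the right and rows downward; lengths in m; the calibration is good to about 2 mm. A picture is of the moment at which its call begins. camera_model takes no time and is no camera call.
- arm.close_job(): hands the job in; it is judged then, once.
The state is a dict: "clock": time; "joint_positions": joint angles; "qvel": joint speeds; "joint_efforts": joint torques, N m; "position": TCP position; "tcp_rot": TCP orientation; "contact_force": force on the tool from outside, world axes, zero at the start; "moment": the same for the moment, N m; "gripper_width": finger opening in m; "grip_force": force on a finger pad.
Only numpy, scipy, OpenCV 4.12 (cv2) and the standard library are available. Lean on these libraries where they do the work, as an engineer would, in place of code of your own. Each camera call takes 0.05 s, during which the arm holds its last target. There are 200 camera calls.

## Working session

There is one attempt and no reset: what is moved stays moved. The work goes in short steps, Python scripts to look and compute and a tool call to move; the robot and the scene stay as the last step left them, time stands still between calls to the robot, and variables do not carry over. Pictures are saved under pics/ and viewed, at most 10 in all, crops included, and the job is handed in when it is done.

Besides the shell and the picture viewer there is one more tool, called after "Emit:" as name(argument=value, ...), one argument or row to a line, values as JSON. jog_arm: Moves the arm, as the interface text tells. Its arguments: {"type":"object","properties":{"commands":{"type":"array","items":{"type":"object","properties":{"fingers":{"type":"number"},"dp":{"type":"array","items":{"type":"number"}},"yaw":{"type":"number"}}}},"squeeze":{"type":"number"}},"required":["commands"]}

```bash
mkdir -p pics; cat > h.py <<'E'
import numpy as np, cv2
from scipy.spatial.transform import Rotation as R
from cell import arm, eyes
def cloud(name):
    p,d=eyes.grab_frame(name); m=eyes.camera_model(name)
    v,u=np.mgrid[0:384,0:512]
    P=np.stack([(u-m["cx"])/m["fx"]*d,-(v-m["cy"])/m["fy"]*d,-d],-1)
    W=P@R.from_euler('xyz',m["orientation"]).as_matrix().T+np.array(m["xyz"])
    W[d==0]=np.nan
    return p,W
E
python3 - <<'E'
from h import *
for n in("scene","top"):
    p,W=cloud(n); np.save(n+".npy",W); cv2.imwrite(f"pics/{n}0.png",p[...,::-1]); print(eyes.camera_model(n))
s=arm.sense();print(s["position"],s["tcp_rot"],s["gripper_width"],arm.tcp_to_tips,s["clock"])
E
```

```text
{'fx': 477.9898622696415, 'fy': 477.9898622696415, 'cx': 250.88004991085154, 'cy': 199.55286542604816, 'xyz': array([-0.29966039, -0.774398  ,  1.23199331]), 'orientation': array([ 0.74248464, -0.01045968, -0.85181203])}
{'fx': 386.3196645142863, 'fy': 386.3196645142863, 'cx': 257.7635670730278, 'cy': 195.08925118348503, 'xyz': array([ 0.32506859, -0.0589372 ,  1.50124327]), 'orientation': array([ 0.13272989,  0.00338865, -1.56963221])}
[0.25872294 0.59569109 0.22965804] [-3.13990499e+00  2.77015249e-05  2.73180291e+00] 0.09384025249559028 0.025 0.1
```

View pics/top0.png

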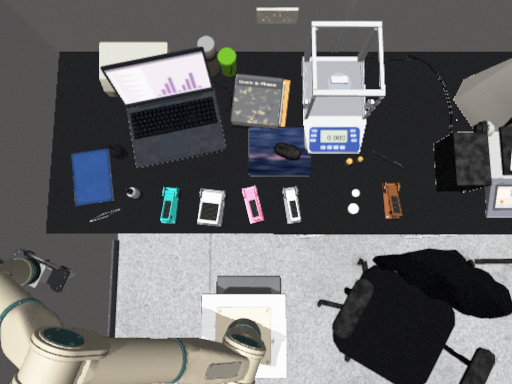

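View pics/scene0.png

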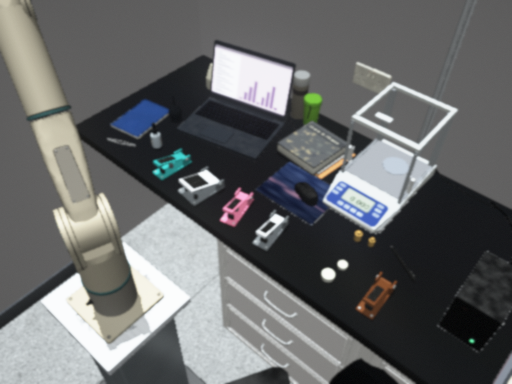

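The wide white pedal is at about (211,207) in the top view. The narrow white one is at (292,205), the bottle at (133,193), and the turquoise, pink and brown look-alikes stand near them. Next I measure from an enlarged crop.

```bash
python3 - <<'E'
from h import *
p=cv2.imread("pics/top0.png"); W=np.load("top.npy")
cv2.imwrite("pics/c.png",cv2.resize(p[180:235,150:310],None,fx=5,fy=5,interpolation=cv2.INTER_CUBIC))
np.set_printoptions(precision=3,suppress=True)
for r in range(186,228,3): print(r,[tuple(np.round(W[r,c],3).tolist()) for c in (200,205,211,217,222)])
print(W[193,133],W[205,292],W[205,253],W[205,169])
E
```

```text
186 [(0.562, 0.175, -0.005), (0.562, 0.154, -0.001), (0.561, 0.13, 0.0), (0.562, 0.107, -0.002), (0.562, 0.087, -0.003)]
189 [(0.543, 0.167, 0.041), (0.549, 0.153, 0.006), (0.549, 0.13, 0.003), (0.55, 0.107, -0.003), (0.55, 0.087, -0.001)]
192 [(0.531, 0.167, 0.043), (0.533, 0.149, 0.034), (0.537, 0.129, 0.008), (0.537, 0.106, 0.008), (0.536, 0.086, 0.011)]
195 [(0.52, 0.166, 0.043), (0.521, 0.148, 0.036), (0.521, 0.126, 0.033), (0.521, 0.102, 0.036), (0.525, 0.086, 0.008)]
198 [(0.513, 0.172, 0.007), (0.509, 0.148, 0.039), (0.509, 0.124, 0.041), (0.509, 0.102, 0.041), (0.508, 0.082, 0.043)]
201 [(0.501, 0.171, 0.011), (0.497, 0.147, 0.042), (0.497, 0.124, 0.046), (0.497, 0.101, 0.041), (0.501, 0.085, 0.01)]
204 [(0.485, 0.165, 0.049), (0.484, 0.145, 0.052), (0.485, 0.123, 0.046), (0.485, 0.1, 0.048), (0.489, 0.085, 0.01)]
207 [(0.473, 0.164, 0.051), (0.473, 0.145, 0.054), (0.473, 0.122, 0.058), (0.473, 0.099, 0.056), (0.478, 0.086, 0.002)]
210 [(0.461, 0.163, 0.057), (0.462, 0.145, 0.053), (0.462, 0.122, 0.052), (0.462, 0.1, 0.045), (0.466, 0.085, 0.007)]
213 [(0.45, 0.163, 0.058), (0.45, 0.144, 0.056), (0.45, 0.121, 0.058), (0.45, 0.099, 0.055), (0.455, 0.086, 0.001)]
216 [(0.439, 0.163, 0.057), (0.438, 0.143, 0.064), (0.439, 0.121, 0.056), (0.439, 0.099, 0.058), (0.443, 0.085, 0.004)]
219 [(0.427, 0.162, 0.061), (0.427, 0.143, 0.063), (0.427, 0.12, 0.065), (0.427, 0.098, 0.064), (0.432, 0.085, -0.001)]
222 [(0.416, 0.161, 0.064), (nan, nan, nan), (0.416, 0.12, 0.061), (0.416, 0.098, 0.058), (0.42, 0.085, 0.005)]
225 [(0.408, 0.17, 0.001), (0.408, 0.151, 0.002), (0.408, 0.127, 0.007), (0.408, 0.103, 0.013), (0.408, 0.085, 0.003)]
[0.525 0.417 0.059] [ 0.481 -0.183  0.053] [ 0.481 -0.036  0.049] [0.481 0.282 0.05 ]
```

View pics/c.png

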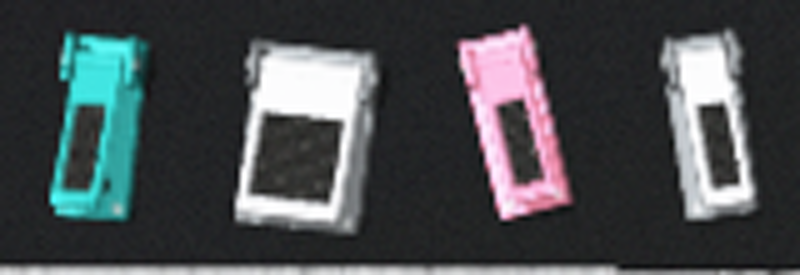

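The wide pad measures about (0.442, 0.130, 0.060). The height agrees with the given 61 mm and the reach is fine. I'll close the fingers and travel above it at the current height.

Emit:
jog_arm(
  commands=[
    {"fingers": 0, "dp": [0.0185, -0.0466, 0]},
    {"fingers": 0, "dp": [0.0185, -0.0466, 0]},
    {"fingers": 0, "dp": [0.0185, -0.0466, 0]},
    {"fingers": 0, "dp": [0.0185, -0.0466, 0]},
    {"fingers": 0, "dp": [0.0185, -0.0466, 0]},
    {"fingers": 0, "dp": [0.0185, -0.0466, 0]},
    {"fingers": 0, "dp": [0.0185, -0.0466, 0]},
    {"fingers": 0, "dp": [0.0185, -0.0466, 0]},
    {"fingers": 0, "dp": [0.0185, -0.0466, 0]},
    {"fingers": 0, "dp": [0.0185, -0.0466, 0]},
    {"fingers": 0, "dp": [0, 0, 0]},
    {"fingers": 0, "dp": [0, 0, 0]},
  ],
)

```text
invalid input at $.commands[0]: expected keys fingers, dp, yaw
```

Emit:
jog_arm(
  commands=[
    {"fingers": 0, "dp": [0.0185, -0.0466, 0], "yaw": 0},
    {"fingers": 0, "dp": [0.0185, -0.0466, 0], "yaw": 0},
    {"fingers": 0, "dp": [0.0185, -0.0466, 0], "yaw": 0},
    {"fingers": 0, "dp": [0.0185, -0.0466, 0], "yaw": 0},
    {"fingers": 0, "dp": [0.0185, -0.0466, 0], "yaw": 0},
    {"fingers": 0, "dp": [0.0185, -0.0466, 0], "yaw": 0},
    {"fingers": 0, "dp": [0.0185, -0.0466, 0], "yaw": 0},
    {"fingers": 0, "dp": [0.0185, -0.0466, 0], "yaw": 0},
    {"fingers": 0, "dp": [0.0185, -0.0466, 0], "yaw": 0},
    {"fingers": 0, "dp": [0.0185, -0.0466, 0], "yaw": 0},
    {"fingers": 0, "dp": [0, 0, 0], "yaw": 0},
    {"fingers": 0, "dp": [0, 0, 0], "yaw": 0},
  ],
)

```text
clock: 1.6
position: [0.4436, 0.1308, 0.2303]
tcp_rot: [3.141, -0.001, 2.732]
contact_force: [-0.3, -0.4, 0.3]
gripper_width: 0.0004
grip_force: 0.0
```

Emit:
jog_arm(
  commands=[
    {"fingers": 0, "dp": [0, 0, -0.04], "yaw": 0},
    {"fingers": 0, "dp": [0, 0, -0.04], "yaw": 0},
    {"fingers": 0, "dp": [0, 0, -0.03], "yaw": 0},
    {"fingers": 0, "dp": [0, 0, -0.02], "yaw": 0},
    {"fingers": 0, "dp": [0, 0, 0], "yaw": 0},
    {"fingers": 0, "dp": [0, 0, 0], "yaw": 0},
  ],
)

```text
clock: 2.35
position: [0.4441, 0.1314, 0.101]
tcp_rot: [3.141, 0.0, 2.734]
contact_force: [0.5, -0.5, 0.4]
gripper_width: 0.0005
grip_force: 0.0
```

```bash
python3 - <<'E'
from h import *
p,W=cloud("scene"); cv2.imwrite("pics/s1.png",cv2.resize(p[130:240,130:290,::-1],None,fx=5,fy=5,interpolation=cv2.INTER_CUBIC))
E
```

```text
(no output)
```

View pics/s1.png

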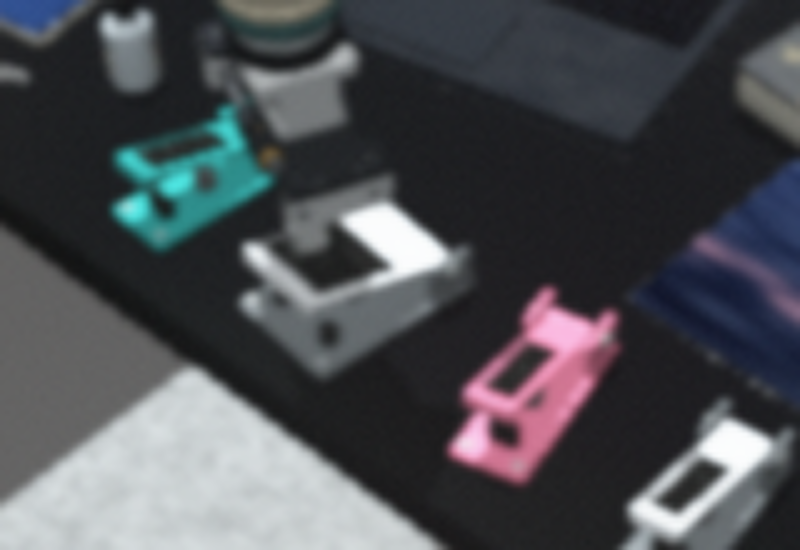

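The fingertips, at about (305,245) in the crop, are just above the tread of the wide white pedal. The bottle at (130,60) is well clear. Now I press.

Emit:
jog_arm(
  commands=[
    {"fingers": 0, "dp": [0, 0, -0.01], "yaw": 0},
    {"fingers": 0, "dp": [0, 0, -0.006], "yaw": 0},
    {"fingers": 0, "dp": [-0.001, 0, -0.005], "yaw": 0},
    {"fingers": 0, "dp": [-0.001, 0, -0.005], "yaw": 0},
    {"fingers": 0, "dp": [-0.001, 0, -0.005], "yaw": 0},
    {"fingers": 0, "dp": [-0.001, 0, -0.004], "yaw": 0},
    {"fingers": 0, "dp": [0, 0, -0.002], "yaw": 0},
    {"fingers": 0, "dp": [0, 0, 0], "yaw": 0},
  ],
)

```text
clock: 3.4
position: [0.4399, 0.1311, 0.064]
tcp_rot: [3.14, -0.0, 2.732]
contact_force: [-2.4, 1.7, 9.9]
gripper_width: 0.0006
grip_force: 5.1
```

Emit:
jog_arm(
  commands=[
    {"fingers": 0, "dp": [0, 0, -0.002], "yaw": 0},
    {"fingers": 0, "dp": [0, 0, -0.002], "yaw": 0},
    {"fingers": 0, "dp": [0, 0, 0], "yaw": 0},
  ],
)

```text
clock: 3.78
position: [0.4399, 0.1311, 0.0628]
tcp_rot: [3.139, 0.001, 2.732]
contact_force: [-7.7, 0.6, 47.6]
gripper_width: 0.0002
grip_force: 23.7
```

It is on the stop: the force rose steeply with no further travel. I'll ease off a little and hold.

Emit:
jog_arm(
  commands=[
    {"fingers": 0, "dp": [0, 0, 0.002], "yaw": 0},
    {"fingers": 0, "dp": [0, 0, 0], "yaw": 0},
    {"fingers": 0, "dp": [0, 0, 0], "yaw": 0},
    {"fingers": 0, "dp": [0, 0, 0], "yaw": 0},
    {"fingers": 0, "dp": [0, 0, 0], "yaw": 0},
    {"fingers": 0, "dp": [0, 0, 0], "yaw": 0},
    {"fingers": 0, "dp": [0, 0, 0], "yaw": 0},
    {"fingers": 0, "dp": [0, 0, 0], "yaw": 0},
    {"fingers": 0, "dp": [0, 0, 0], "yaw": 0},
    {"fingers": 0, "dp": [0, 0, 0], "yaw": 0},
    {"fingers": 0, "dp": [0, 0, 0], "yaw": 0},
  ],
)

```text
clock: 5.15
position: [0.4399, 0.1311, 0.0634]
tcp_rot: [3.14, 0.0, 2.732]
contact_force: [-4.1, 1.2, 28.3]
gripper_width: 0.0006
grip_force: 14.2
```

Held on the stop for over 1.3 s at 28 N. Releasing.

Emit:
jog_arm(
  commands=[
    {"fingers": 0, "dp": [0, 0, 0.006], "yaw": 0},
    {"fingers": 0, "dp": [0, 0, 0.008], "yaw": 0},
    {"fingers": 0, "dp": [0, 0, 0.012], "yaw": 0},
    {"fingers": 0, "dp": [0, 0, 0.03], "yaw": 0},
    {"fingers": 0, "dp": [0, 0, 0.04], "yaw": 0},
    {"fingers": 0, "dp": [0, 0, 0.04], "yaw": 0},
    {"fingers": 0, "dp": [0, 0, 0], "yaw": 0},
    {"fingers": 0, "dp": [0, 0, 0], "yaw": 0},
    {"fingers": 0, "dp": [0, 0, 0], "yaw": 0},
  ],
)

```text
clock: 6.28
position: [0.4389, 0.1298, 0.1962]
tcp_rot: [-3.139, -0.002, 2.732]
contact_force: [1.0, -0.0, -0.2]
gripper_width: 0.0003
grip_force: 0.0
```

```bash
python3 - <<'E'
from h import *
p,W=cloud("scene"); cv2.imwrite("pics/s2.png",cv2.resize(p[130:240,130:290,::-1],None,fx=5,fy=5,interpolation=cv2.INTER_CUBIC))
E
```

```text
(no output)
```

View pics/s2.png

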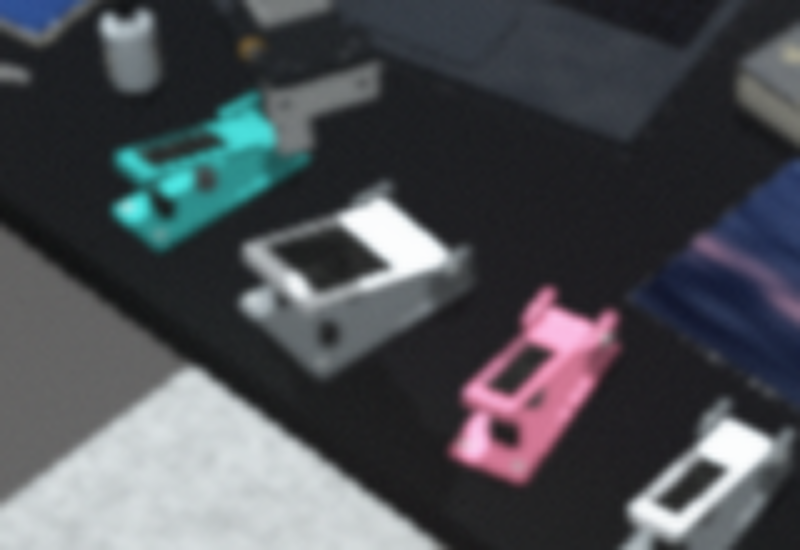

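The wide pedal is back up, with its free edge at about (245,250) as before. The narrow pedal at (700,490) and the bottle at (130,60) have not moved, and the gripper is clear.

```bash
python3 -c "
from cell import arm
print(arm.close_job())"
```

```text
the job is handed in; nothing more can be done
None
```

I pressed the wide pedal to its stop, held it there for over 1.3 s and let it spring back up; the narrow pedal and the dropper bottle were not touched, and the job is handed in (no verdict was returned).

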